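# Fit the retaining ring over the spindle of the model turntable

### The job

Put the turntable's retaining ring in place with the bent-nose ring pliers: pick up the pliers, put their shut tips into the gap of the ring that lies on the plywood offcut, squeeze the handles to spread the ring, carry it over to the model turntable and slide it down over the spindle until it lies flat on the brass collar, level with the groove. Finish there holding: the pliers carried by the gripper alone and still squeezed, the ring still on their tips and still held spread in front of the groove, not snapped shut and not let go. Leave the other things on the table where they are.

Things in the scene. Friction and masses are not known exactly. Their poses are not given: they have to be found in the camera images.
- pliers: Ring pliers, red handles, steel jaws, 198 mm long, about 160 g, lying level across a cork block (54 x 46 mm, 40 mm high, from 32 mm behind to 22 mm ahead of the pivot). Origin on the pivot axis, at the underside; x along the pliers towards the tips, y to the left handle, z up. Centre of mass 23 mm behind the pivot. Squeezing the handles moves the tips apart; a spring returns them.
- pliers_grip (a point): Spot to pinch: half-way between the handles and half-way up them, 45 mm behind the pivot, 8 mm above the underside; axes as pliers. Outer faces of the handles here: upright, flat, 16 mm high, 66 mm apart at rest, about 44 mm fully squeezed. Each handle takes 17 N to start moving (a light pinch just there carries the pliers level, tips nearly shut) and 25 N, 44 N with the ring, at the end stop.
- pliers_tips (a point): Half-way between the lower ends of the two tip pins, 111 mm ahead of and 34 mm below pliers_grip; axes as pliers. The nose is bent straight down; pins are upright, 5 mm thick, bare over their lowest 13 mm, below a 7 mm thick nose. Pin centres are 9 mm apart at rest, 38 mm fully squeezed, symmetric about this point (they also move back 2 to 3 mm as they spread).
- pliers_left (a joint): Turn of one lever of the pliers about the pivot: 0 at rest (tips shut) to 0.225 rad fully squeezed; the other lever turns equally.
- ring_center (a point): Centre of the dark open retaining ring, 57 mm across, 4 mm thick, 28 g, half-way up; x points away from its gap, z up. A lug at each end has a V recess looking into the gap: relaxed, the gap is 19 mm wide and the recesses lie 22 mm from this centre towards -x. Spread by the fully squeezed pliers: a 44 mm round hole around this centre, recesses 23 mm from it. Relaxed it cannot pass the spindle.
- ring: The same ring (origin at its centre, underside). It lies flat on a plywood offcut, top 18 mm above the table; its two ends overhang the offcut's straight edge, 12 mm from the centre towards -x, so pins can reach lower. Pins put into the gap at the recesses, their ends about 4 mm below the ring, and moved apart settle in the recesses, spread it (springy, about 13 N) and hold it by friction when lifted.
- ring_left (a joint): Spread of one arm of the ring, rad: 0 relaxed, about 0.19 when the pliers are fully squeezed.
- ring_right (a joint): The same for the other arm.
- groove (a point): On the axis of the turntable's upright aluminium spindle, where the centre of the ring is when it lies on the brass collar, level with the groove; z up. The spindle is 40 mm across and ends 32 mm above this point (top 7 mm bevelled to 30 mm). The brass collar, 48 mm across, ends 2 mm below this point; the groove, 35 mm across and 6 mm wide, begins right above it.
- turntable: The model turntable, origin at its centre on the table: a plywood disc 230 mm across, top 33 mm above the table. Card houses up to 36 mm high stand on the half of the disc towards its +x, more than 35 mm from the axis; the half towards -x is free.
- glue_stick: Yellow glue stick, 27 mm across, 95 mm tall, standing. Leave alone; origin at its foot.
- eraser: Red eraser, 58 x 22 x 13 mm. Leave alone; origin under its centre.
- tape_roll: Roll of tape, 84 mm across, 19 mm high, lying. Leave alone; origin under its centre.
- model_house: White card house, 94 x 59 x 43 mm. Leave alone; origin under its centre.
- model_tree: Model tree of plywood discs on a foot 40 mm across, 60 mm tall. Leave alone; origin under its centre.
- balsa_strip: Balsa strip, 160 x 12 x 10 mm. Leave alone; origin under its centre.
- mug: White mug, 80 mm across, 90 mm tall. Leave alone; origin under its centre.
Mind the look-alikes: they are no part of the job. There is more than one size of the pliers; the job needs the larger.

How it is judged (in metres and radians):
On the way, in this order (a step that is already met when the one before it is completed fails the run):
1. the ring is spread by the pliers' tips and lifted off the offcut (value of joint each of ring_left, ring_right above 0.12 rad and contact force between pliers and ring above 1 N and height (world z) of ring_center above 0.04 m), for 0.1 s.
2. the spread ring is above the spindle (value of joint each of ring_left, ring_right above 0.12 rad and horizontal distance between ring_center and groove below 0.015 m and z of ring_center in the frame of groove above 0.022 m).
At the end, for the whole second after the job is handed in: The ring is around the spindle, under 6 mm off its axis, at the seated height (-2 to +3 mm), tilted under 0.1 rad, at rest; the pliers' tips hold both its arms spread over 0.12 rad; the fingers squeeze the pliers, which do not lean on the turntable (under 3 N) (horizontal distance between ring_center and groove below 0.006 m and z of ring_center in the frame of groove between -0.002 and 0.003 m and angle between ring's own z axis and vertical below 0.1 rad and linear speed of ring below 0.02 m/s and value of joint each of ring_left, ring_right above 0.12 rad and contact force between pliers and ring above 1 N and contact force between the fingers and pliers above 5 N and contact force between pliers and turntable below 3 N); the arm keeps its last pose, push and grip.
It fails at once if another thing on the table is moved by more than 30 mm (distance of any of glue_stick, eraser, tape_roll, model_house, model_tree, balsa_strip, mug from where it was at the start of the episode above 0.03 m).
It also fails if it takes over 51 s, if anything falls off the work surface, if the arm or the gripper's body presses on something with over 40 N, if the wrist force passes 120 N, or if a joint passes its speed limit or range.

### The arm

A 6-joint arm with a two-finger parallel gripper is mounted at the origin on the work surface. World frame = base frame: x ahead of the robot, y to its left, z up, the work surface at z = 0. Lengths are in mm, angles in rad, forces in N, time in s.
With the tool pointing down it reaches from about 275 to 1000 mm from the base axis. Payload 8.4 kg.
Tool frame: the origin (TCP) lies at the very end of the fingers, on their centre line; the grasp point (between the pads) lies 19 mm behind it; z points along the fingers, x is the direction in which the jaws open and shut, and the axes are right-handed (so a half turn about z gives the same grasp; the last joint's range is limited). The gripper opens to 85 mm and grips with 20 to 120 N. Pads are 22 mm wide; open, the fingers measure 114 mm over their backs; the gripper's body (76 mm by 85 mm) begins 54 mm behind the grasp point. The pads swing forward as they close: fully open they stand 13 mm farther back than shut.
Start: joints at [1.205, 0.353, 1.633, -0, 1.155, -0.002], TCP at [222.391, 584.098, 231.281] pointing down, gripper open.
Joint ranges: [-2.63, 2.63], [-0.92, 2.1], [0.06, 2.66], [-1.3, 4.44], [0, 2.69], [-3.02, 3.02]. Speed limits (rad/s): [2.22, 2.22, 2.79, 3.14, 3.14, 3.14].

### API

Orientations are given as [roll, pitch, yaw] about the fixed x, y, z axes, in that order (R = Rz(yaw) Ry(pitch) Rx(roll)).
In Python, from rig import r gives the robot as it stands. The module is installed in compiled form; this text tells all that it offers.
- The arm moves only by the tool apply_moves, never from a script. Its argument "targets" is a list that holds one entry, the list of rows, each a list of 7 numbers: the gripper's target within -1 to 1 (fully open at 1, half-way at 0, shut at -1), then the shift along the tool's x, y, z in cm, then the turn, a rotation vector about the tool's x, y, z in degrees. A call has 1 to 8 rows; each row is the pose to reach, as a shift and turn from the pose measured when the call began, along the tool's axes at that moment; what a row does not reach only later rows make up. A row lasts 1/10 s, in which the tool goes at most 50 mm and 8.59 degrees, less where a joint would pass 70% of its speed; a pose out of reach is approached as far as the arm can. A call with a gripper value outside its range is refused whole. The fingers move at their own pace and stop on an object; "newtons" is the grip in N (left out, the last holds). Time passes only in rows, so rows that repeat a pose let the fingers close. It gives the time, the measured TCP pose, the force and the opening at its end, in the units of the state.
- r.sense(): the state, without advancing time (a new reading comes with each control period).
- r.grab_frame(name): name is "side" or "top"; returns a dict with "pixels" (400x640x3 uint8, red, green, blue), "fov_y" (degrees; the focal length in pixels is half the picture's height over the tangent of half this angle, whatever the lens; pixels are square), "cx", "cy" (the principal point, pixels), "R" (3x3) and "t" (3): a world point X has camera coordinates R X + t. Camera axes: x right, y down, z forward; pixel columns grow to the right and rows downward; lengths in mm; the calibration is good to about 2 mm. A picture is of the moment at which its call begins. There is no depth.
- r.sign_off(): hands the job in, once; it reports no verdict.
The state is a dict: "clock": time; "qpos": joint angles; "qvel": joint speeds; "joint_efforts": joint torques, N m; "eef_pos": TCP position; "tcp_rot": TCP orientation; "contact_force": force on the tool from outside, world axes, zero at the start; "wrist_torque": the same for the moment, N m; "opening": opening from 0.0 (shut) to 1.0 (fully open).
Only numpy, scipy, OpenCV 4.12 (cv2) and the standard library are available. Lean on these libraries where they do the work, as an engineer would, in place of code of your own. Each camera call takes 0.05 s, during which the arm holds its last target. There are 200 camera calls.

## Working session

There is one attempt and no reset: what is moved stays moved. The work goes in short steps, Python scripts to look and compute and a tool call to move; the robot and the scene stay as the last step left them, time stands still between calls to the robot, and variables do not carry over. Pictures are saved under pics/ and viewed, about 8 in all and at most 12, crops included, and the job is handed in when it is done.

Besides the shell and the picture viewer there is one more tool, called after ">>>" as name(argument=value, ...), one argument or row to a line, values as JSON. apply_moves: Moves the arm, as the interface text tells. Its arguments: {"type":"object","properties":{"targets":{"type":"array"},"newtons":{"type":"number"}},"required":["targets"]}

```bash
mkdir -p pics
cat > h.py <<'E'
import numpy as np,cv2
from rig import r
from scipy.spatial.transform import Rotation as Ro
def grab(n,name):
    f=r.grab_frame(n); np.savez(f'pics/{name}.npz',**f); cv2.imwrite(f'pics/{name}.png',f['pixels'][:,:,::-1]); return f
def load(name): return {k:v for k,v in np.load(f'pics/{name}.npz').items()}
def foc(f): return 200/np.tan(np.radians(float(f['fov_y']))/2)
def ray(f,uv,z):
    d=np.array([(uv[0]-f['cx'])/foc(f),(uv[1]-f['cy'])/foc(f),1.]); R=np.array(f['R']);c=-R.T@f['t'];d=R.T@d
    return c+d*(z-c[2])/d[2]
def proj(f,X):
    p=np.array(f['R'])@X+f['t']; return p[:2]/p[2]*foc(f)+[f['cx'],f['cy']]
E
python3 - <<'E'
from h import *
for n in('side','top'):
    f=grab(n,n+'0'); print(n,f['fov_y'],f['cx'],f['cy'],-np.array(f['R']).T@f['t'],np.array(f['R']).round(3).tolist())
print(r.sense())
E
```

```text
side 50.05965110950061 314.49902346330623 193.52162565736424 [482.46896133 993.29807121 670.93553869] [[-0.993, -0.117, 0.01], [-0.068, 0.502, -0.862], [0.095, -0.857, -0.506]]
top 51.52374331182202 327.20640610433196 201.63421609599433 [ 481.36189906  -42.53723228 1215.17398534] [[-0.021, -1.0, -0.016], [-0.995, 0.023, -0.097], [0.097, 0.013, -0.995]]
{'clock': 0.1, 'qpos': array([ 1.20462145e+00,  3.53578973e-01,  1.63406365e+00, -2.89777168e-05,
        1.15521804e+00, -2.36142179e-03]), 'qvel': array([-0.00038233, -0.00243141,  0.00137212,  0.00081055, -0.00134105,
        0.00142981]), 'joint_efforts': array([ 5.66218514e-04, -6.06354618e+01, -3.42816210e+01,  1.29183968e-04,
        4.13067566e-03,  2.66393521e-06]), 'eef_pos': array([222.23027117, 583.68992935, 230.63504853]), 'tcp_rot': array([3.14156915e+00, 1.26806209e-03, 1.20699458e+00]), 'contact_force': array([ 0.42799854,  0.07307827, -0.01349981]), 'wrist_torque': array([ 0.02254667,  0.00791787, -0.01303105]), 'opening': 0.9980569580735169}
```

View pics/top0.png

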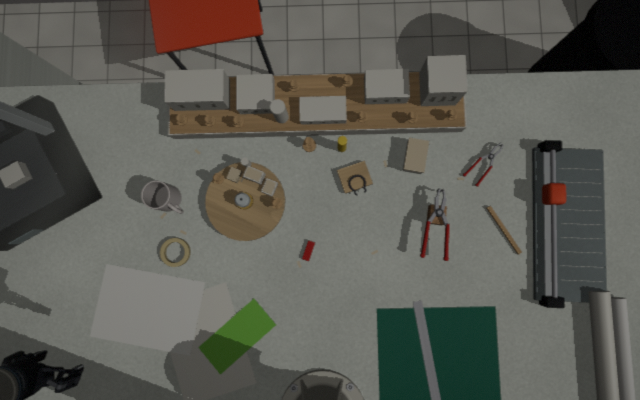

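View pics/side0.png

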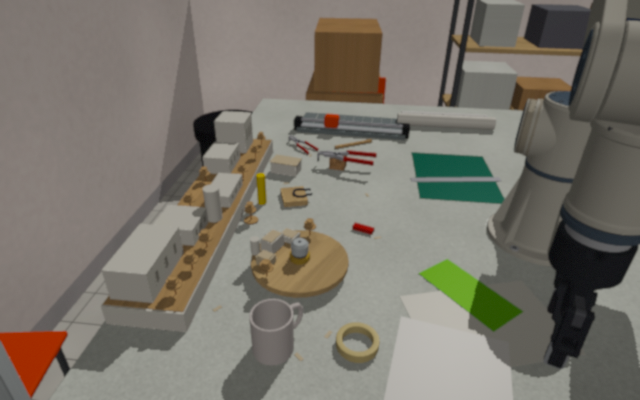

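Top view: there are two pliers. One pair is at about (437,222), on a cork block with red handles; the other is at (485,163) and looks smaller. The ring is on an offcut at (357,184) and the turntable spindle at (243,200). I'll check both pliers in one enlarged crop.

Run:
```python
from h import *
f=load('top0'); im=cv2.cvtColor(f['pixels'],cv2.COLOR_RGB2BGR)
c=cv2.resize(im[133:265,330:515],None,fx=4.3,fy=4.3,interpolation=cv2.INTER_CUBIC); c=cv2.convertScaleAbs(c,alpha=1.6)
cv2.imwrite('pics/c1.png',c)
hsv=cv2.cvtColor(im,cv2.COLOR_BGR2HSV)
m=((hsv[...,0]<8)|(hsv[...,0]>172))&(hsv[...,1]>140)&(hsv[...,2]>50)
n,l,s,ce=cv2.connectedComponentsWithStats(m.astype('uint8'))
for i in range(1,n):
    if s[i,4]>15:
        p=np.argwhere(l==i)[:,::-1].astype('float32'); print(ce[i].round(1),s[i],cv2.fitLine(p,2,0,.01,.01).ravel().round(3), ray(f,ce[i],48).round(1))
```

```text
[202.2  22. ] [ 149    0  114   54 4854] [ 9.97000e-01 -7.80000e-02  2.02193e+02  2.20410e+01] [1139.6  332.8   48. ]
[471.8 166.7] [463 158  18  18  37] [  0.702  -0.713 471.757 166.703] [ 685.6 -439.1   48. ]
[482.7 176.5] [476 167  15  19  39] [  0.615  -0.789 482.692 176.538] [ 656.7 -468.4   48. ]
[556.5 193.2] [548 183  18  22 370] [9.60000e-02 9.95000e-01 5.56476e+02 1.93249e+02] [ 604.3 -671.8   48. ]
[425.  239.4] [421 221   9  36 116] [ 1.59000e-01 -9.87000e-01  4.25034e+02  2.39371e+02] [ 483.2 -298.    48. ]
[446.3 242.7] [444 224   5  37 107] [ 4.80000e-02 -9.99000e-01  4.46308e+02  2.42673e+02] [ 472.7 -356.7   48. ]
[307.9 250.3] [303 241  11  20 125] [ 2.95000e-01 -9.55000e-01  3.07928e+02  2.50296e+02] [459.8  30.1  48. ]
```

View pics/c1.png

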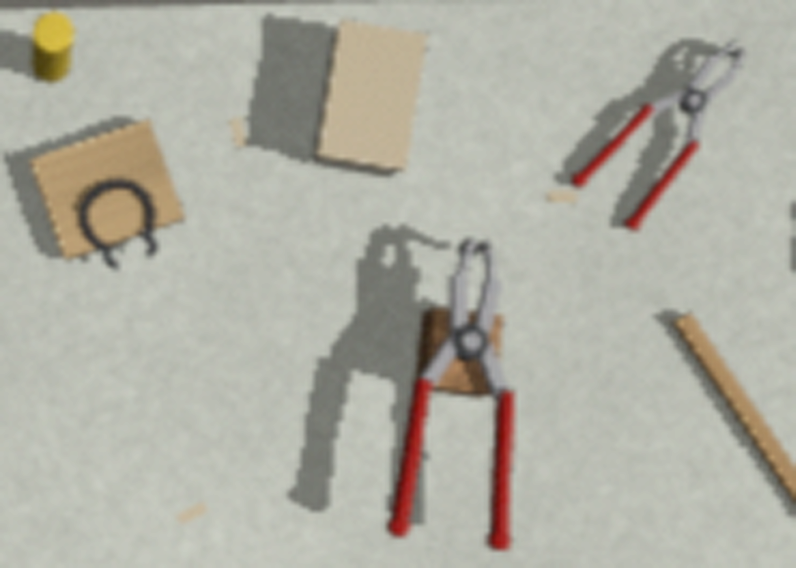

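The crop shows the larger pair on the cork block, with its pivot at px (439,212) and tips at (440,190). That matches the description. The pair at (485,163) is about 2/3 the size, so it is the look-alike. The ring centre is near (357,183), with its gap facing down and slightly right over the offcut edge. Next I'll look at the ring, turntable and pliers in both views.

Run:
```python
from h import *
T,S=load('top0'),load('side0')
def crop(f,x,y,w,h,k):
    im=cv2.cvtColor(f['pixels'],cv2.COLOR_RGB2BGR)[y:y+h,x:x+w]
    return cv2.convertScaleAbs(cv2.resize(im,None,fx=k,fy=k,interpolation=cv2.INTER_CUBIC),alpha=1.5)
a=np.hstack([crop(T,215,175,56,42,7),crop(T,332,156,56,42,7)])
b=np.hstack([crop(S,270,225,56,42,7),crop(S,276,176,56,42,7)])
cv2.imwrite('pics/c2.png',np.vstack([a,b]))
# pliers: axis from handles (top at z~56)
im=cv2.cvtColor(T['pixels'],cv2.COLOR_RGB2BGR);hsv=cv2.cvtColor(im,cv2.COLOR_BGR2HSV)
m=((hsv[...,0]<8)|(hsv[...,0]>172))&(hsv[...,1]>120)&(hsv[...,2]>45)
n,l,s,ce=cv2.connectedComponentsWithStats(m.astype('uint8'))
for i in range(1,n):
    if s[i,4]>60 and 400<ce[i][0]<470 and ce[i][1]>200:
        p=np.argwhere(l==i)[:,::-1]; P=np.array([ray(T,q,54)[:2] for q in p],'float32')
        print('handle',P.mean(0),cv2.fitLine(P,2,0,.01,.01).ravel()[:2],P[:,0].min(),P[:,0].max())
print('pivot',ray(T,(439.0,212.2),58),'tipnose',ray(T,(440,190.5),34))
print('ring',ray(T,(357,183),20),'spindle z80',ray(T,(243,200),80))
```

```text
handle [ 483.31985 -296.56607] [ 0.980454   -0.19674839] 434.77283 534.1137
handle [ 473.35037 -355.14957] [ 0.99544805 -0.09530544] 425.1101 524.51715
pivot [ 557.70329899 -337.88669776   58.        ] tipnose [ 621.35804521 -349.81371021   34.        ]
ring [ 650.59001415 -114.24929353   20.        ] spindle z80 [602.17767382 205.19418065  80.        ]
```

View pics/c2.png

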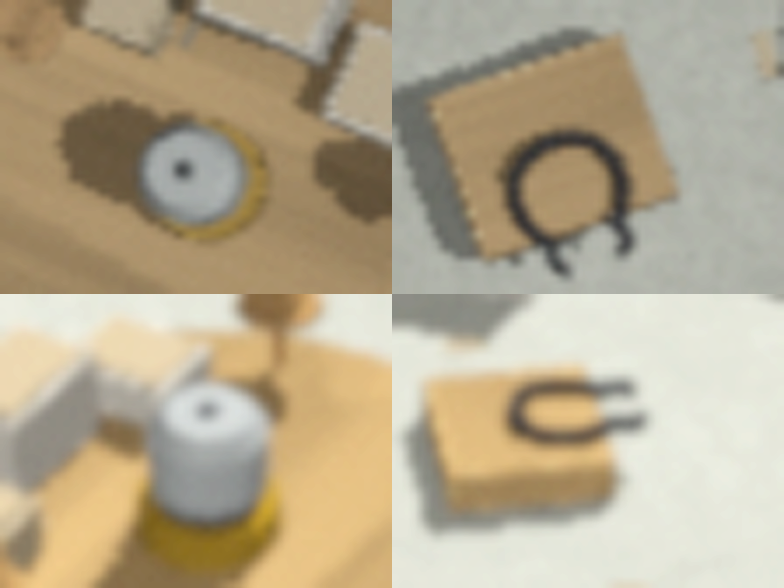

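Composite crop: the spindle hole is at top (240.7,198.9) and side (299.3,241). The ring centre is at top (356.7,182.6), with the gap perpendicular to the offcut edge, which slopes about 17°. Now the fits.

```bash
cat >> h.py <<'E'
def tri(f,a,g,b):
    A=[];B=[]
    for h,uv in((f,a),(g,b)):
        R=np.array(h['R']);d=R.T@np.array([(uv[0]-h['cx'])/foc(h),(uv[1]-h['cy'])/foc(h),1.]);d/=np.linalg.norm(d)
        M=np.eye(3)-np.outer(d,d);A.append(M);B.append(M@(-R.T@h['t']))
    X=np.linalg.lstsq(np.vstack(A),np.hstack(B),rcond=None)[0]
    return X,proj(f,X)-a,proj(g,X)-b
E
python3 - <<'E'
from h import *
from scipy.optimize import least_squares
T,S=load('top0'),load('side0')
print('spindle top',tri(T,(240.7,198.9),S,(299.3,241.)))
for f,(x,y,w,h),nm in((T,(344,168,30,30),'top'),(S,(290,184,26,18),'side')):
    g=cv2.cvtColor(f['pixels'],cv2.COLOR_RGB2GRAY)[y:y+h,x:x+w].astype(float)
    k=cv2.resize(g,None,fx=6,fy=6,interpolation=cv2.INTER_CUBIC)
    m=(k<65 if nm=='top' else k<85).astype('uint8')
    n,l,s,ce=cv2.connectedComponentsWithStats(m); i=1+s[1:,4].argmax()
    q=np.argwhere(l==i)[:,::-1]; uv=(q+.5)/6-.5+[x,y]
    P=np.array([ray(f,u,21)[:2] for u in uv])
    c=P.mean(0); gd=np.array([-.96,-.28])
    for _ in range(6):
        sel=P[(P-c)@gd<8]
        o=least_squares(lambda p:np.hypot(*(sel-p[:2]).T)-p[2],[*c,26]); c=o.x[:2]
        far=P[(P-c)@gd>16]; gd=(far.mean(0)-c); gd/=np.linalg.norm(gd)
    print(nm,n,len(q),'c',o.x,'rms',np.sqrt(2*o.cost/len(sel)),'yaw',np.degrees(np.arctan2(*(-gd[::-1]))),'ext',((P-c)@gd).max())
# pliers checks in side view
print('side proj pivot',proj(S,np.array([557.7,-337.8,58])))
E
```

```text
spindle top (array([604.2351917 , 211.38206244,  80.3787063 ]), array([0.03543216, 0.39660477]), array([-0.47554234, -0.06709626]))
top 2 3936 c [ 651.21774157 -112.57372597   22.5937684 ] rms 2.24555432751165 yaw 32.644988161300404 ext 34.27972125717724
side 2 2121 c [ 648.2266328  -107.70530725   22.2303282 ] rms 2.841892507380015 yaw -57.78777276500463 ext 27.29002909085041
side proj pivot [336.27376394 151.05984802]
```

```bash
cat >> h.py <<'E'
def go(xyz,axis_deg):
    "shift cm / turn deg in tool axes for pliers axis yaw axis_deg (tool x = pliers y, tool y = pliers x)"
    s=r.sense(); R=Ro.from_euler('xyz',s['tcp_rot']); a=np.radians(axis_deg); c,n=np.cos(a),np.sin(a)
    G=Ro.from_matrix(np.array([[-n,c,0],[c,n,0],[0,0,-1.]]))
    print('clock',round(s['clock'],2),'shift',(R.inv().apply(np.array(xyz)-s['eef_pos'])/10).round(2),'turn',(R.inv()*G).as_rotvec(degrees=True).round(2),'pos',s['eef_pos'].round(1),'open',round(s['opening'],3),'F',s['contact_force'].round(1))
E
python3 - <<'E'
from h import *
T=load('top0')
a,b=ray(T,(345.1,192.4),18),ray(T,(372.4,183.9),18); e=a-b
print('edge normal yaw',np.degrees(np.arctan2(-e[0],e[1])),'dist centre',abs(np.cross((b-a)[:2]/np.linalg.norm(b-a),np.array([651,-112.4])-a[:2])))
g=ray(T,(360.3,193),20); print('lugs mid',g, np.degrees(np.arctan2(-112.4-g[1],651-g[0])))
go([513.2,-331.2,150],-8.4)
E
```

```text
edge normal yaw 16.066753068434107 dist centre 16.59051476211161
lugs mid [ 621.10752727 -122.97559524   20.        ] 19.48316336735299
clock 0.1 shift [-75.14  59.75   8.16] turn [-1.000e-02  7.000e-02 -1.244e+01] pos [222.2 583.7 230.6] open 0.998 F [ 0.4  0.1 -0. ]<stdin>:4: DeprecationWarning: Arrays of 2-dimensional vectors are deprecated. Use arrays of 3-dimensional vectors instead. (deprecated in NumPy 2.0)
```

>>> apply_moves(
  targets=[
    [[1, -75.1, 59.7, 6, 0, 0, -12.4], [1, -75.1, 59.7, 6, 0, 0, -12.4], [1, -75.1, 59.7, 6, 0, 0, -12.4], [1, -75.1, 59.7, 6, 0, 0, -12.4], [1, -75.1, 59.7, 6, 0, 0, -12.4], [1, -75.1, 59.7, 6, 0, 0, -12.4], [1, -75.1, 59.7, 6, 0, 0, -12.4], [1, -75.1, 59.7, 6, 0, 0, -12.4]],
  ],
  newtons=20,
)

```text
clock: 0.9
eef_pos: [343.2, 201.7, 206.3]
tcp_rot: [-3.142, 0.001, 1.424]
contact_force: [1.2, 0.3, 0.5]
opening: 1.0
```

```bash
python3 -c "
from h import *
go([513.2,-331.2,150],-8.4)"
```

```text
clock 0.9 shift [-50.23  24.61   5.69] turn [-0.    0.06 -0.01] pos [343.2 201.7 206.3] open 1.0 F [1.2 0.3 0.5]
```

>>> apply_moves(
  targets=[
    [[1, -50.2, 24.6, 5.7, 0, 0, 0], [1, -50.2, 24.6, 5.7, 0, 0, 0], [1, -50.2, 24.6, 5.7, 0, 0, 0], [1, -50.2, 24.6, 5.7, 0, 0, 0], [1, -50.2, 24.6, 5.7, 0, 0, 0], [1, -50.2, 24.6, 5.7, 0, 0, 0], [1, -50.2, 24.6, 5.7, 0, 0, 0], [1, -50.2, 24.6, 5.7, 0, 0, 0]],
  ],
)

```text
clock: 1.7
eef_pos: [463.9, -177.9, 166.0]
tcp_rot: [-3.142, 0.001, 1.424]
contact_force: [1.0, 0.4, 0.4]
opening: 1.001
```

```bash
python3 -c "
from h import *
go([513.2,-331.2,100],-8.4)"
```

```text
clock 1.7 shift [-14.43   7.13   6.61] turn [-0.    0.06 -0.04] pos [ 463.9 -177.9  166. ] open 1.001 F [1.  0.4 0.4]
```

>>> apply_moves(
  targets=[
    [[1, -14.4, 7.1, 6.6, 0, 0, 0], [1, -14.4, 7.1, 6.6, 0, 0, 0], [1, -14.4, 7.1, 6.6, 0, 0, 0], [1, -14.4, 7.1, 6.6, 0, 0, 0], [1, -14.4, 7.1, 6.6, 0, 0, 0], [1, -14.4, 7.1, 6.6, 0, 0, 0]],
  ],
)

```text
clock: 2.3
eef_pos: [512.2, -330.5, 99.3]
tcp_rot: [-3.14, -0.0, 1.423]
contact_force: [-0.6, 0.5, 0.1]
opening: 1.002
```

Run:
```python
from h import *
S=grab('side','side1'); T=grab('top','top1')
im=cv2.cvtColor(S['pixels'],cv2.COLOR_RGB2BGR)[95:190,270:400]
cv2.imwrite('pics/c3.png',cv2.convertScaleAbs(cv2.resize(im,None,fx=6,fy=6,interpolation=cv2.INTER_CUBIC),alpha=1.3))
for P in([513.2,-331.2,48],[557.7,-337.8,58],[623,-347.4,14]): print(proj(S,np.array(P)))
go([513.2,-331.2,21],-8.4)
```

```text
[349.11169703 155.32700822]
[336.27376394 151.05984802]
[317.34931637 160.32062211]
clock 2.4 shift [-0.13  0.09  7.93] turn [-0.03  0.03 -0.01] pos [ 512.6 -329.8  100.3] open 1.003 F [-0.7  0.  -0. ]
```

View pics/c3.png

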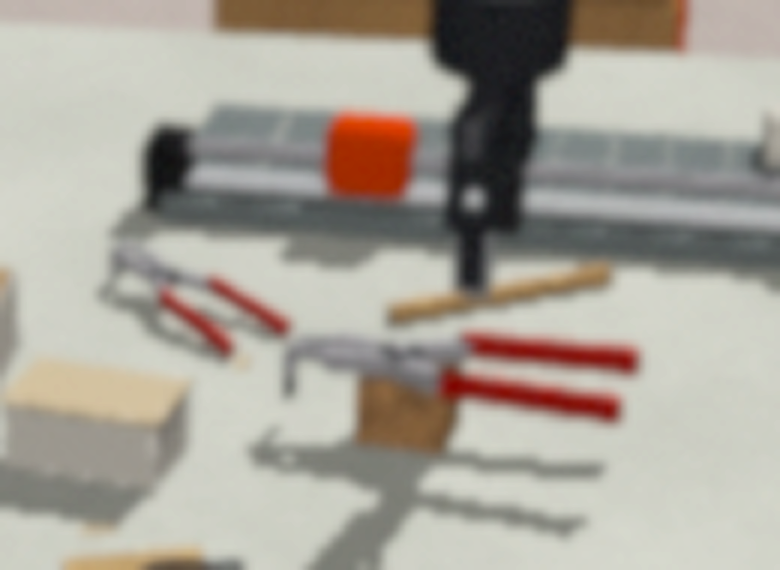

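The side crop shows the pliers level on the cork, with the pins at crop (290,395). I predicted (287,394), so the pose holds. Now I'll go down and pinch lightly.

>>> apply_moves(
  targets=[
    [[1, -0.1, 0.1, 4, 0, 0, 0], [1, -0.1, 0.1, 7.9, 0, 0, 0], [1, -0.1, 0.1, 7.9, 0, 0, 0], [1, -0.1, 0.1, 7.9, 0, 0, 0], [0.4, -0.1, 0.1, 7.9, 0, 0, 0], [0.4, -0.1, 0.1, 7.9, 0, 0, 0], [0.4, -0.1, 0.1, 7.9, 0, 0, 0], [0.4, -0.1, 0.1, 7.9, 0, 0, 0]],
  ],
  newtons=20,
)

```text
clock: 3.2
eef_pos: [514.6, -331.8, 24.1]
tcp_rot: [3.139, 0.002, 1.424]
contact_force: [-1.8, 0.8, 9.0]
opening: 0.72
```

Run:
```python
from h import *
S=grab('side','side2')
im=cv2.cvtColor(S['pixels'],cv2.COLOR_RGB2BGR)[110:180,290:390]
cv2.imwrite('pics/c4.png',cv2.convertScaleAbs(cv2.resize(im,None,fx=7,fy=7,interpolation=cv2.INTER_CUBIC),alpha=1.3))
go([513.2,-331.2,21],-8.4)
```

```text
clock 3.25 shift [ 0.05 -0.15  0.31] turn [ 0.16  0.12 -0.01] pos [ 514.6 -331.9   24.1] open 0.727 F [-1.4  0.3  8.7]
```

>>> apply_moves(
  targets=[
    [[0.51, 0, 0, 0, 0, 0, 0], [0.51, 0, 0, 0, 0, 0, 0], [0.51, 0, 0, -0.3, 0, 0, 0], [0.51, 0, 0, -1, 0, 0, 0], [0.51, 0, 0, -3, 0, 0, 0], [0.51, 0, 0, -5, 0, 0, 0], [0.51, 0, 0, -5, 0, 0, 0], [0.51, 0, 0, -5, 0, 0, 0]],
  ],
  newtons=20,
)

```text
clock: 4.05
eef_pos: [514.7, -331.8, 74.4]
tcp_rot: [3.138, 0.003, 1.424]
contact_force: [-0.0, 0.1, -2.2]
opening: 0.752
```

Run:
```python
from h import *
S=grab('side','side3')
T=grab('top','top3')
def crop(f,x,y,w,h,k):
    im=cv2.cvtColor(f['pixels'],cv2.COLOR_RGB2BGR)[y:y+h,x:x+w]
    return cv2.convertScaleAbs(cv2.resize(im,None,fx=k,fy=k,interpolation=cv2.INTER_CUBIC),alpha=1.5)
cv2.imwrite('pics/c5.png',np.hstack([crop(S,300,110,70,90,6),crop(T,412,175,60,90,6)]))
go([513.2,-331.2,71],-8.4)
```

```text
clock 4.15 shift [ 0.   -0.08  0.22] turn [ 0.09  0.09 -0.02] pos [ 513.9 -331.4   73.2] open 0.755 F [-0.7  0.5 -1.2]
```

View pics/c5.png

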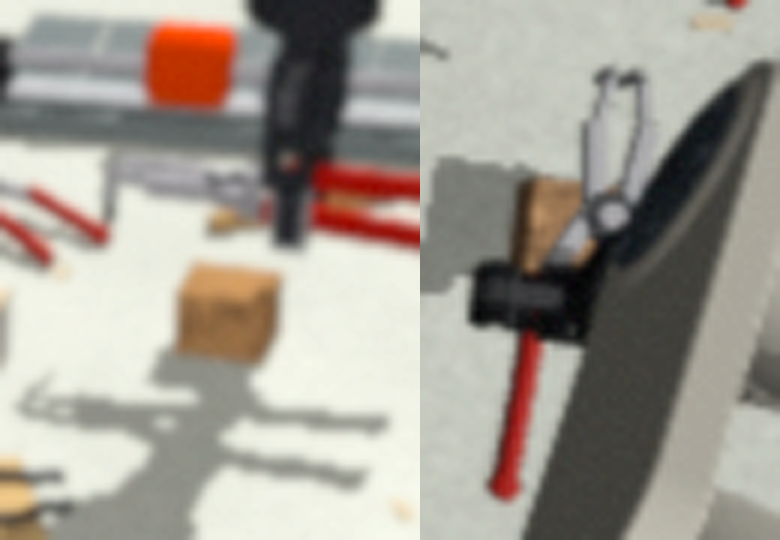

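Lifted level: in the side crop the pins are at (107,222) and hanging straight. Next I'll rectify both views onto the ring's plane to refine its pose, and check the predicted tips.

```bash
cat >> h.py <<'E'
def rect(f,cx,cy,z,half=45,k=4):
    n=2*half*k; src=[];dst=[]
    for u,v in((0,0),(n,0),(n,n),(0,n)):
        X=np.array([cx+half-v/k,cy+half-u/k,z]); src.append(proj(f,X)); dst.append([u,v])
    H=cv2.getPerspectiveTransform(np.float32(src),np.float32(dst))
    return cv2.warpPerspective(cv2.cvtColor(f['pixels'],cv2.COLOR_RGB2BGR),H,(n,n),flags=cv2.INTER_CUBIC)
E
python3 - <<'E'
from h import *
from scipy.optimize import least_squares
T,S=load('top3'),load('side3')
tip=np.array([622.2,-347.4,63]);print('tips pred top(nose z80)',proj(T,tip+[0,0,18]),'seen 444.9,187.1 ; side pin end',proj(S,tip),'seen 317.4 146.6')
o=[]
for f,nm in((T,'top'),(S,'side')):
    im=rect(f,648,-113,21); o.append(cv2.convertScaleAbs(im,alpha=1.5)); g=cv2.cvtColor(im,cv2.COLOR_BGR2GRAY).astype('float32')
    c=np.array([648.,-113]); 
    for _ in range(8):
        pts=[]
        for a in np.radians(np.arange(-70,105,3)):   # angle about +x, arc over the wood
            rr=np.arange(14,34,.25); X=c[0]+rr*np.cos(a);Y=c[1]+rr*np.sin(a)
            pr=cv2.remap(g,((-113+45-Y)*4).astype('float32')[None],((648+45-X)*4).astype('float32')[None],1).ravel()
            i=pr[12:65].argmin()+12; w=np.clip(np.median(pr)-pr,0,None); w[np.abs(np.arange(80)-i)>18]=0
            R=(w*rr).sum()/w.sum(); pts.append(c+R*np.array([np.cos(a),np.sin(a)]))
        pts=np.array(pts); q=least_squares(lambda p:np.hypot(*(pts-p[:2]).T)-p[2],[*c,24],loss='soft_l1').x; c=q[:2]
    print(nm,q)
cv2.imwrite('pics/c6.png',np.hstack(o))
E
```

```text
tips pred top(nose z80) [443.47247336 188.10010219] seen 444.9,187.1 ; side pin end [317.7777989  147.46492078] seen 317.4 146.6
top [ 650.23877092 -112.97310987   22.92122004]
side [ 646.71307673 -107.56907405   23.05001374]
```

View pics/c6.png

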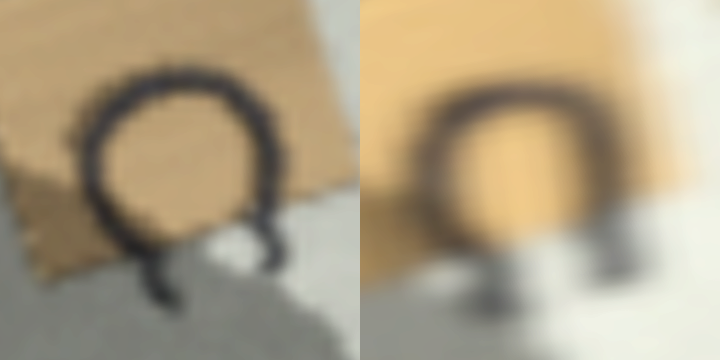

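Top rectified crop: ring centre at (183,166), lugs at (162,290) and (270,258), so the ring yaw is about 18–19°. The two views differ by about 6 mm, a shared calibration offset. So I'll hover the tips over the gap and measure tips against ring within the same picture.

```bash
python3 -c "
from h import *
go([523.5,-151.1,74],18)"
```

```text
clock 4.15 shift [17.97 -1.69 -0.11] turn [  0.06   0.11 -26.42] pos [ 513.9 -331.4   73.2] open 0.755 F [-0.7  0.5 -1.2]
```

>>> apply_moves(
  targets=[
    [[0.51, 3, -0.3, 0, 0, 0, -4], [0.51, 6, -0.6, 0, 0, 0, -9], [0.51, 9, -0.9, 0, 0, 0, -14], [0.51, 12, -1.1, 0, 0, 0, -19], [0.51, 15, -1.4, 0, 0, 0, -23], [0.51, 18, -1.7, 0, 0, 0, -26.4], [0.51, 18, -1.7, 2, 0, 0, -26.4], [0.51, 18, -1.7, 3.4, 0, 0, -26.4]],
  ],
)

```text
clock: 4.95
eef_pos: [522.9, -149.8, 37.5]
tcp_rot: [-3.141, 0.001, 1.886]
contact_force: [-0.2, -0.2, -1.9]
opening: 0.753
```

Run:
```python
from h import *
S=grab('side','side4')
T=grab('top','top4')
def crop(f,x,y,w,h,k):
    im=cv2.cvtColor(f['pixels'],cv2.COLOR_RGB2BGR)[y:y+h,x:x+w]
    return cv2.convertScaleAbs(cv2.resize(im,None,fx=k,fy=k,interpolation=cv2.INTER_CUBIC),alpha=1.5)
cv2.imwrite('pics/c7.png',np.hstack([crop(S,278,165,56,56,7),crop(T,335,160,56,56,7)]))
go([523.5,-151.1,40],18)
```

```text
clock 5.05 shift [-0.12  0.16 -0.35] turn [-0.18 -0.02 -0.02] pos [ 521.6 -150.5   36.5] open 0.756 F [-0.4  0.2 -1.3]
```

View pics/c7.png

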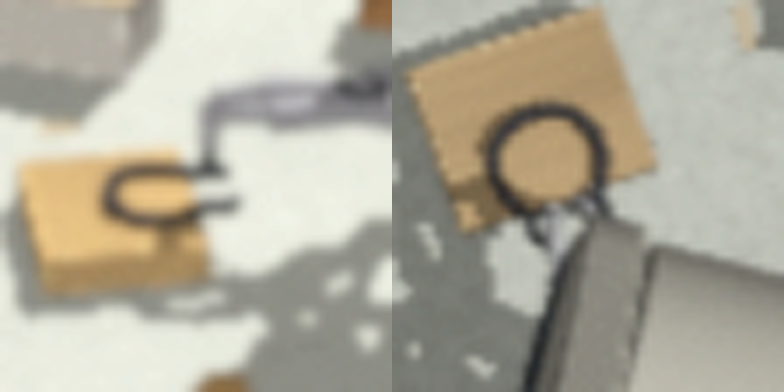

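Run:
```python
from h import *
s=r.sense(); S,T=load('side4'),load('top4')
ax=np.array([np.cos(np.radians(18)),np.sin(np.radians(18)),0]); ly=np.array([-ax[1],ax[0],0])
tip=np.array([521.6,-150.5,26.5])+109.5*ax
out=[]
for f,x,y,cen in((S,290,176,(646.7,-107.6)),(T,345,170,(650.2,-113.))):
    w,h,k=28,40,14
    im=cv2.cvtColor(f['pixels'],cv2.COLOR_RGB2BGR)[y:y+h,x:x+w]
    c=cv2.convertScaleAbs(cv2.resize(im,None,fx=k,fy=k,interpolation=cv2.INTER_CUBIC),alpha=1.6)
    def mk(X,col):
        p=(proj(f,X)-[x,y]+.5)*k; cv2.drawMarker(c,tuple(int(v) for v in p),col,cv2.MARKER_CROSS,9,1); return p.round()
    for sg in(-1,1):
        print('pin',mk(tip+ly*sg*5.5,(0,0,255)),'nosetop',mk(tip+ly*sg*5.5+[0,0,20],(0,255,255)))
        print('recess',mk(np.array([*cen,20])-22*ax+ly*sg*9.5,(0,255,0)))
    print('centre',mk(np.array([*cen,20]),(0,255,0)))
    out.append(c)
cv2.imwrite('pics/c8.png',np.hstack(out))
```

```text
pin [255. 188.] nosetop [255. 107.]
recess [250. 211.]
pin [264. 214.] nosetop [264. 132.]
recess [266. 254.]
centre [157. 241.]
pin [217. 295.] nosetop [223. 283.]
recess [248. 275.]
pin [167. 312.] nosetop [172. 301.]
recess [162. 305.]
centre [169. 191.]
```

View pics/c8.png

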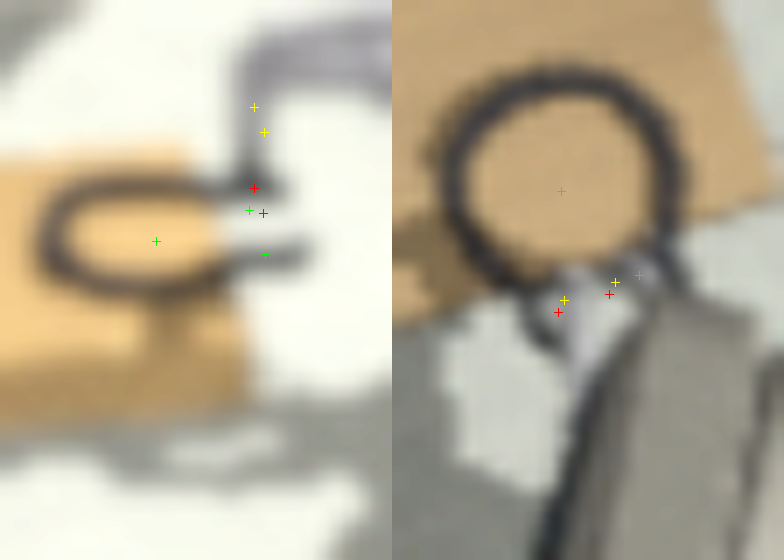

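In this crop, the side view shows the pins at column 250, about 3 mm ahead of where the recesses should be (267). The offcut-edge distance (12 mm) suggests the same. Sideways, the pins are centred in the gap to about 1 mm. I'll move back 2.5 mm, slacken the jaws slightly and go down while watching the force.

>>> apply_moves(
  targets=[
    [[0.53, 0, -0.25, 0, 0, 0, 0], [0.53, 0, -0.25, 0, 0, 0, 0], [0.53, 0, -0.25, 0.3, 0, 0, 0], [0.53, 0, -0.25, 0.6, 0, 0, 0], [0.53, 0, -0.25, 0.8, 0, 0, 0], [0.53, 0, -0.25, 0.8, 0, 0, 0]],
  ],
)

```text
clock: 5.65
eef_pos: [519.0, -151.2, 28.2]
tcp_rot: [-3.138, -0.001, 1.884]
contact_force: [-0.9, -0.2, -1.6]
opening: 0.771
```

```bash
python3 -c "
from h import *
go([520,-151.1,24],18); print(r.sense()['contact_force'],r.sense()['wrist_torque'])"
```

```text
clock 5.65 shift [-0.02  0.1   0.42] turn [-0.2  -0.04 -0.03] pos [ 519.  -151.2   28.2] open 0.771 F [-0.9 -0.2 -1.6]
[-0.86894449 -0.17757155 -1.62251905] [-0.03895065  0.05926333  0.00509137]
```

>>> apply_moves(
  targets=[
    [[0.53, 0, 0, 0.2, 0, 0, 0], [0.53, 0, 0, 0.4, 0, 0, 0], [0.53, 0, 0, 0.4, 0, 0, 0]],
  ],
)

```text
clock: 5.95
eef_pos: [518.9, -151.1, 24.0]
tcp_rot: [-3.138, -0.001, 1.885]
contact_force: [-0.2, 0.0, -2.4]
opening: 0.765
```

Run:
```python
from h import *
S=grab('side','side5'); T=grab('top','top5')
out=[]
for f,x,y in((S,290,172),(T,345,170)):
    im=cv2.cvtColor(f['pixels'],cv2.COLOR_RGB2BGR)[y:y+36,x:x+28]
    out.append(cv2.convertScaleAbs(cv2.resize(im,None,fx=14,fy=14,interpolation=cv2.INTER_CUBIC),alpha=1.6))
cv2.imwrite('pics/c9.png',np.hstack(out)); go([520,-151.1,24],18)
```

```text
clock 6.05 shift [-0.02  0.1   0.02] turn [-0.2  -0.04 -0.02] pos [ 519.  -151.2   24.2] open 0.769 F [-0.5  0.4 -1.9]
```

View pics/c9.png

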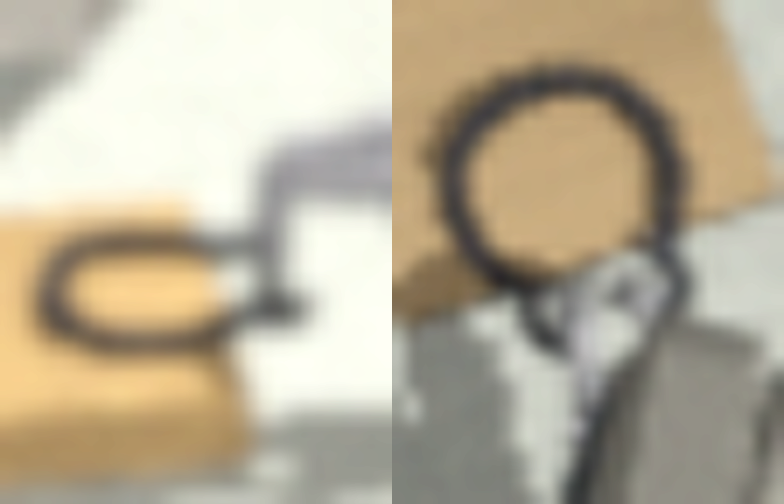

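Side: the pins hang in the gap at column 270, level with the recesses. Top: the nose sits between the lugs, and there is no contact force. Now I'll squeeze, raising the TCP about 4 mm to make up for the pad swing.

>>> apply_moves(
  targets=[
    [[0.4, 0, 0, -0.1, 0, 0, 0], [0.3, 0, 0, -0.15, 0, 0, 0], [0.2, 0, 0, -0.25, 0, 0, 0], [0.1, 0, 0, -0.32, 0, 0, 0], [0.0, 0, 0, -0.4, 0, 0, 0], [-0.2, 0, 0, -0.4, 0, 0, 0], [-0.2, 0, 0, -0.4, 0, 0, 0], [-0.2, 0, 0, -0.4, 0, 0, 0]],
  ],
  newtons=75,
)

```text
clock: 6.85
eef_pos: [519.1, -151.2, 28.2]
tcp_rot: [-3.138, -0.001, 1.885]
contact_force: [-0.8, -0.6, -1.2]
opening: 0.509
```

Run:
```python
from h import *
S=grab('side','side6'); T=grab('top','top6')
out=[]
for f,x,y in((S,290,172),(T,345,170)):
    im=cv2.cvtColor(f['pixels'],cv2.COLOR_RGB2BGR)[y:y+36,x:x+28]
    out.append(cv2.convertScaleAbs(cv2.resize(im,None,fx=14,fy=14,interpolation=cv2.INTER_CUBIC),alpha=1.6))
cv2.imwrite('pics/c10.png',np.hstack(out)); go([520,-151.1,28],18)
```

```text
clock 6.95 shift [-0.02  0.09  0.02] turn [-0.2  -0.03 -0.03] pos [ 519.1 -151.2   28.2] open 0.511 F [-0.8 -0.2 -1.9]
```

View pics/c10.png

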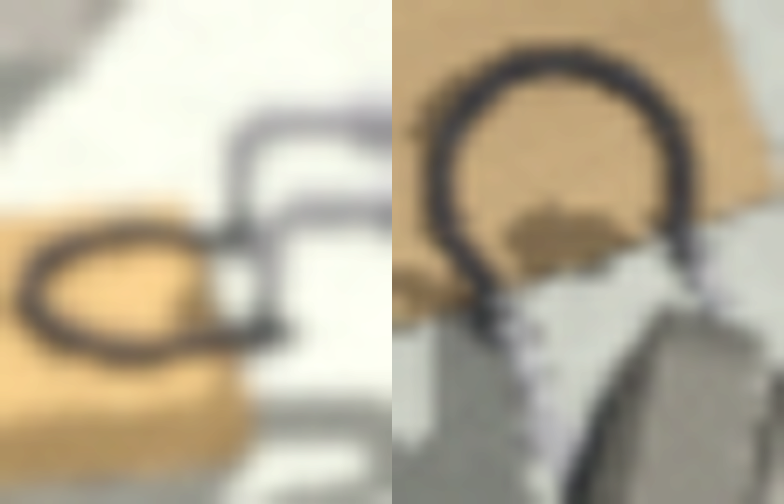

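The ring is clearly spread on the pins, with its hole wider and both lugs on the tips. Now I'll lift.

>>> apply_moves(
  targets=[
    [[-0.2, 0, 0, -0.4, 0, 0, 0], [-0.2, 0, 0, -1, 0, 0, 0], [-0.2, 0, 0, -2, 0, 0, 0], [-0.2, 0, 0, -3.5, 0, 0, 0], [-0.2, 0, 0, -5.5, 0, 0, 0], [-0.2, 0, 0, -7.5, 0, 0, 0], [-0.2, 0, 0, -8.5, 0, 0, 0], [-0.2, 0, 0, -8.5, 0, 0, 0]],
  ],
)

```text
clock: 7.75
eef_pos: [520.4, -151.5, 115.0]
tcp_rot: [-3.141, 0.001, 1.884]
contact_force: [-0.3, -0.3, -2.0]
opening: 0.513
```

Run:
```python
from h import *
S=grab('side','side7'); T=grab('top','top7')
out=[]
for f,x,y in((S,282,140),(T,340,165)):
    im=cv2.cvtColor(f['pixels'],cv2.COLOR_RGB2BGR)[y:y+50,x:x+35]
    out.append(cv2.convertScaleAbs(cv2.resize(im,None,fx=11,fy=11,interpolation=cv2.INTER_CUBIC),alpha=1.6))
cv2.imwrite('pics/c11.png',np.hstack(out)); go([471,205,113],0)
```

```text
clock 7.85 shift [35.36  6.41  0.  ] turn [-0.21 -0.   17.97] pos [ 519.1 -151.1  113.1] open 0.512 F [ 0.1  0.  -1.7]
```

View pics/c11.png

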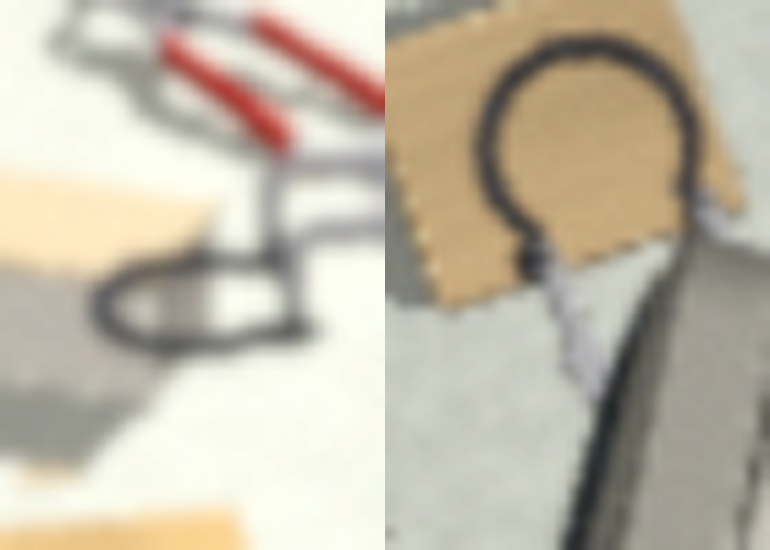

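The ring is lifted level on both pins, seen in both views. Next I'll measure its centre relative to the TCP numerically.

```bash
cat >> h.py <<'E'
from scipy.optimize import least_squares
def ringfit(f,c0,z,a0,a1,R0=25.,ch=None):
    "dark-arc circle fit on plane z, arc angles a0..a1 deg (world)"
    im=rect(f,c0[0],c0[1],z); g=im.max(2).astype('float32'); c=np.array(c0,float)
    for _ in range(8):
        pts=[]
        for a in np.radians(np.arange(a0,a1,4)):
            rr=np.arange(R0-8,R0+8,.25); X=c[0]+rr*np.cos(a);Y=c[1]+rr*np.sin(a)
            pr=cv2.remap(g,((c0[1]+45-Y)*4).astype('float32')[None],((c0[0]+45-X)*4).astype('float32')[None],1).ravel()
            i=pr.argmin(); w=np.clip(np.median(pr)-pr,0,None); w[np.abs(np.arange(len(rr))-i)>14]=0
            pts.append(c+(w*rr).sum()/w.sum()*np.array([np.cos(a),np.sin(a)]))
        pts=np.array(pts); q=least_squares(lambda p:np.hypot(*(pts-p[:2]).T)-p[2],[*c,R0],loss='soft_l1').x; c=q[:2]
    return q.round(2),np.std(np.hypot(*(pts-c).T)).round(2)
E
python3 - <<'E'
from h import *
S,T=load('side7'),load('top7')
for z in(102,105,108): print(z,'top',ringfit(T,(643,-111),z,-90,125),'side',ringfit(S,(643,-111),z,-90,125))
print('spindle top z80.4: top',ray(T,(240.7,198.9),80.4),'side',ray(S,(299.3,241),80.4))
go([482,255,113],-20)
E
```

```text
102 top (array([ 652.54, -112.58,   25.3 ]), np.float64(0.12)) side (array([ 653.38, -113.57,   22.74]), np.float64(0.94))
105 top (array([ 652.09, -112.39,   25.24]), np.float64(0.12)) side (array([ 652.5 , -107.73,   22.6 ]), np.float64(0.92))
108 top (array([ 651.63, -112.21,   25.17]), np.float64(0.13)) side (array([ 651.58, -101.9 ,   22.49]), np.float64(0.91))
spindle top z80.4: top [605.33673112 211.4741771   80.4       ] side [603.11424194 211.52071837  80.4       ]
clock 7.85 shift [39.78  9.   -0.  ] turn [-2.100e-01  3.000e-02  3.797e+01] pos [ 519.1 -151.1  113.1] open 0.512 F [ 0.1  0.  -1.7]
```

```bash
python3 -c "
from h import *
go([476.2,262.5,115],-20)"
```

```text
clock 7.85 shift [40.67  8.68 -0.2 ] turn [-2.100e-01  3.000e-02  3.797e+01] pos [ 519.1 -151.1  113.1] open 0.512 F [ 0.1  0.  -1.7]
```

>>> apply_moves(
  targets=[
    [[-0.2, 1.5, 0.3, -0.2, 0, 0, 1.5], [-0.2, 4, 0.9, -0.2, 0, 0, 4], [-0.2, 7, 1.5, -0.2, 0, 0, 7], [-0.2, 10, 2.1, -0.2, 0, 0, 10], [-0.2, 13, 2.8, -0.2, 0, 0, 13], [-0.2, 16, 3.4, -0.2, 0, 0, 16], [-0.2, 19, 4.1, -0.2, 0, 0, 19], [-0.2, 21, 4.5, -0.2, 0, 0, 21]],
  ],
)

```text
clock: 8.65
eef_pos: [496.1, 64.2, 113.9]
tcp_rot: [-3.136, 0.001, 1.517]
contact_force: [-0.0, -0.1, -2.3]
opening: 0.505
```

```bash
python3 -c "
from h import *
go([476.2,262.5,115],-20)"
```

```text
clock 8.65 shift [19.7  -3.06 -0.11] turn [-0.31  0.09 16.9 ] pos [496.1  64.2 113.9] open 0.505 F [-0.  -0.1 -2.3]
```

>>> apply_moves(
  targets=[
    [[-0.2, 3, -0.5, -0.1, 0, 0, 3], [-0.2, 6, -0.9, -0.1, 0, 0, 5], [-0.2, 9, -1.4, -0.1, 0, 0, 8], [-0.2, 12, -1.9, -0.1, 0, 0, 11], [-0.2, 15, -2.3, -0.1, 0, 0, 13], [-0.2, 17.5, -2.7, -0.1, 0, 0, 15], [-0.2, 19.2, -3, -0.1, 0, 0, 16.4], [-0.2, 19.7, -3.1, -0.1, 0, 0, 16.9]],
  ],
)

```text
clock: 9.45
eef_pos: [475.0, 263.8, 113.8]
tcp_rot: [-3.135, 0.003, 1.223]
contact_force: [-0.3, -0.0, -2.7]
opening: 0.513
```

>>> apply_moves(
  targets=[
    [[-0.2, 0, 0, 0, 0, 0, 0], [-0.2, 0, 0, 0, 0, 0, 0], [-0.2, 0, 0, 0, 0, 0, 0]],
  ],
)

```text
clock: 9.75
eef_pos: [474.9, 262.9, 113.5]
tcp_rot: [-3.135, 0.004, 1.222]
contact_force: [0.1, 0.7, -1.6]
opening: 0.507
```

Run:
```python
from h import *
S=grab('side','side8'); T=grab('top','top8')
for z in(102,105,108): print(z,'top',ringfit(T,(604,211),z,-130,90),'side',ringfit(S,(604,211),z,-130,90))
go([476.2,262.5,115],-20)
# spindle: bright disc seen through the ring, near its expected pixels
for f,nm in((T,'top'),(S,'side')):
    p=proj(f,np.array([604.3,211.4,80.4])); print(nm,p)
out=[]
for f,X in((S,(604,211,95)),(T,(604,211,95))):
    x,y=(proj(f,np.array(X,float))-[17,22]).astype(int); print(x,y)
    im=cv2.cvtColor(f['pixels'],cv2.COLOR_RGB2BGR)[y:y+50,x:x+35]
    out.append(cv2.convertScaleAbs(cv2.resize(im,None,fx=11,fy=11,interpolation=cv2.INTER_CUBIC),alpha=1.5))
cv2.imwrite('pics/c12.png',np.hstack(out))
```

```text
102 top (array([602.6 , 212.46,  25.47]), np.float64(0.34)) side (array([598.94, 213.42,  26.54]), np.float64(0.82))
105 top (array([602.27, 211.78,  25.4 ]), np.float64(0.33)) side (array([598.32, 217.52,  26.39]), np.float64(0.82))
108 top (array([601.93, 211.1 ,  25.34]), np.float64(0.34)) side (array([597.69, 221.64,  26.26]), np.float64(0.83))
clock 9.85 shift [-0.01  0.12 -0.13] turn [-0.36  0.2   0.01] pos [475.1 263.  113.7] open 0.51 F [-0.2 -0.1 -1.6]
top [240.72720999 199.2726287 ]
side [298.7952128  240.92785772]
281 213
222 176
```

>>> apply_moves(
  targets=[
    [[-0.2, 0, 0.35, 0.3, 0, 0, 0], [-0.2, 0, 0.35, 0.8, 0, 0, 0], [-0.2, 0, 0.35, 1.3, 0, 0, 0], [-0.2, 0, 0.35, 1.5, 0, 0, 0], [-0.2, 0, 0.35, 1.5, 0, 0, 0], [-0.2, 0, 0.35, 1.5, 0, 0, 0]],
  ],
)

```text
clock: 10.45
eef_pos: [478.2, 261.9, 98.6]
tcp_rot: [-3.135, 0.004, 1.222]
contact_force: [-0.3, -0.2, -1.6]
opening: 0.51
```

Run:
```python
from h import *
S=grab('side','side9'); T=grab('top','top9')
for z in(84,87,90): print(z,'top',ringfit(T,(604,211),z,-130,90),'side',ringfit(S,(604,211),z,-130,90))
go([479,261.5,98],-20)
for f,nm in((T,'top'),(S,'side')):
    g=cv2.cvtColor(f['pixels'],cv2.COLOR_RGB2HSV)
    x,y=proj(f,np.array([604.3,211.4,80.4])).round().astype(int)
    w=9; sub=g[y-w:y+w+1,x-w:x+w+1]; m=(sub[...,1]<40)&(sub[...,2]>110)
    q=np.argwhere(m)[:,::-1]; print(nm,'grey disc',len(q),q.mean(0)-w+[x,y],q.min(0)-w+[x,y],q.max(0)-w+[x,y])
    print(cv2.cvtColor(f['pixels'],cv2.COLOR_RGB2GRAY)[y-10:y+12,x-11:x+12])
```

```text
84 top (array([607.01, 212.3 ,  25.12]), np.float64(0.36)) side (array([603.65, 208.63,  26.21]), np.float64(0.42))
87 top (array([606.68, 211.61,  25.05]), np.float64(0.35)) side (array([603.04, 212.65,  26.07]), np.float64(0.42))
90 top (array([606.34, 210.94,  24.99]), np.float64(0.35)) side (array([602.43, 216.65,  25.94]), np.float64(0.42))
clock 10.55 shift [-0.02  0.08  0.09] turn [-0.35  0.19  0.02] pos [478.4 261.9  98.9] open 0.512 F [ 0.7  1.1 -1.8]
top grey disc 61 [240.18032787 198.54098361] [236 194] [244 203]
[[ 92  74  65  65  70  72  62  48  44  42  43  41  41  45  59  78  96 105
  107 107 108 107 106]
 [ 71  65  63  58  50  44  40  41  44  52  58  55  50  51  42  48  64  89
  105 108 108 107 107]
 [ 66  64  59  47  35  35  40  65  80  65  64  63  73  84  72  49  43  61
   88 105 108 107 107]
 [ 64  62  47  38  37  44  53  63  70  63  65  67  74  82  83  71  50  44
   61  89 107 108 108]
 [ 63  52  37  37  48  60  62  61  62  65  72  83  82  86  84  74  71  52
   43  71  99 105 108]
 [ 58  41  32  41  56  62  62  64  75  95 110 112 112 105  92  70  64  57
   39  53  
[... 3065 characters left out ...]
113 108 115 123 126]
 [ 78  79  84  87  80  72  68  67  64  64  64  63  58  50  41  42  61  89
  105 107 114 123 126]
 [ 89  91  96  96  91  92  93  94  91  92  92  89  76  56  44  43  49  73
   95 101 113 123 126]
 [111 111 113 103  95  97 100 105 106 108 108 105  95  78  67  63  64  74
   87  98 114 124 128]
 [132 130 125 108  96  97 101 104 108 110 111 110 104  98  92  89  89  88
   89  97 113 125 127]
 [139 136 128 109  96  96 100 103 105 106 108 107 106 104 102  99  97  94
   92  99 114 126 129]
 [139 135 125 105  94  96 100 102 104 105 106 105 105 104 103 101  99  96
   93  99 115 126 131]
 [137 130 114  97  92  96  99 103 104 105 106 105 104 104 103 102 100  96
   93 101 116 126 132]]
```

In both views the spindle shows inside the ring: the hole is at top (240.4,198.8) and the ring is centred to about 1 mm. I'll go down over it.

>>> apply_moves(
  targets=[
    [[-0.2, 0, 0, 0.3, 0, 0, 0], [-0.2, 0, 0, 0.7, 0, 0, 0], [-0.2, 0, 0, 1.1, 0, 0, 0], [-0.2, 0, 0, 1.5, 0, 0, 0], [-0.2, 0, 0, 1.5, 0, 0, 0]],
  ],
)

```text
clock: 11.05
eef_pos: [477.8, 261.7, 83.1]
tcp_rot: [-3.135, 0.004, 1.222]
contact_force: [0.3, 0.4, -1.9]
opening: 0.509
```

Run:
```python
from h import *
S=grab('side','side10'); T=grab('top','top10')
for z in(69,72,75): print(z,'top',ringfit(T,(604,211),z,-130,90,25,),'side',ringfit(S,(604,211),z,-130,90))
go([478.4,261.9,61],-20); print(r.sense()['wrist_torque'])
```

```text
69 top (array([606.59, 211.91,  24.79]), np.float64(0.28)) side (array([602.64, 207.35,  26.86]), np.float64(0.96))
72 top (array([606.25, 211.25,  24.73]), np.float64(0.28)) side (array([602.04, 211.26,  26.72]), np.float64(0.96))
75 top (array([605.92, 210.58,  24.67]), np.float64(0.29)) side (array([601.44, 215.18,  26.58]), np.float64(0.97))
clock 11.15 shift [0.02 0.04 2.26] turn [-0.37  0.21  0.02] pos [478.1 261.9  83.7] open 0.508 F [ 0.6 -0.1 -2. ]
[0.07516135 0.09044536 0.01853496]
```

>>> apply_moves(
  targets=[
    [[-0.2, 0, 0, 0.4, 0, 0, 0], [-0.2, 0, 0, 0.8, 0, 0, 0], [-0.2, 0, 0, 1.2, 0, 0, 0], [-0.2, 0, 0, 1.6, 0, 0, 0], [-0.2, 0, 0, 1.9, 0, 0, 0], [-0.2, 0, 0, 2, 0, 0, 0], [-0.2, 0, 0, 2, 0, 0, 0]],
  ],
)

```text
clock: 11.85
eef_pos: [477.9, 261.8, 63.4]
tcp_rot: [-3.135, 0.004, 1.222]
contact_force: [0.3, 0.3, -1.9]
opening: 0.511
```

>>> apply_moves(
  targets=[
    [[-0.2, 0, 0, 0.1, 0, 0, 0], [-0.2, 0, 0, 0.2, 0, 0, 0], [-0.2, 0, 0, 0.2, 0, 0, 0]],
  ],
)

```text
clock: 12.15
eef_pos: [477.9, 261.8, 61.4]
tcp_rot: [-3.135, 0.004, 1.222]
contact_force: [-0.8, -0.2, -1.8]
opening: 0.512
```

>>> apply_moves(
  targets=[
    [[-0.2, 0, 0, 0.1, 0, 0, 0], [-0.2, 0, 0, 0.15, 0, 0, 0], [-0.2, 0, 0, 0.15, 0, 0, 0]],
  ],
)

```text
clock: 12.45
eef_pos: [477.8, 261.7, 59.8]
tcp_rot: [-3.135, 0.004, 1.222]
contact_force: [0.4, 0.4, -2.0]
opening: 0.507
```

>>> apply_moves(
  targets=[
    [[-0.2, 0, 0, 0.1, 0, 0, 0], [-0.2, 0, 0, 0.1, 0, 0, 0], [-0.2, 0, 0, 0.1, 0, 0, 0]],
  ],
)

```text
clock: 12.75
eef_pos: [477.8, 261.8, 58.8]
tcp_rot: [-3.135, 0.004, 1.222]
contact_force: [-0.2, 0.1, -1.5]
opening: 0.508
```

Run:
```python
from h import *
S=grab('side','side11'); T=grab('top','top11')
for z in(45,48,51): print(z,'top',ringfit(T,(604,211),z,-130,90),'side',ringfit(S,(604,211),z,-130,90))
go([478.4,261.9,61],-20); print(r.sense()['wrist_torque'])
```

```text
45 top (array([606.29, 213.71,  26.04]), np.float64(0.37)) side (array([612.31, 209.96,  19.04]), np.float64(2.6))
48 top (array([605.97, 213.04,  25.98]), np.float64(0.37)) side (array([611.42, 213.47,  19.12]), np.float64(2.41))
51 top (array([605.65, 212.4 ,  25.91]), np.float64(0.37)) side (array([610.73, 217.04,  19.12]), np.float64(2.4))
clock 12.85 shift [ 0.03  0.05 -0.21] turn [-0.38  0.23  0.02] pos [477.8 261.8  58.9] open 0.511 F [ 0.   0.1 -0.9]
[0.01427365 0.05860106 0.02799287]
```

>>> apply_moves(
  targets=[
    [[-0.2, 0, 0, 0.1, 0, 0, 0], [-0.2, 0, 0, 0.1, 0, 0, 0], [-0.2, 0, 0, 0.1, 0, 0, 0]],
  ],
)

```text
clock: 13.15
eef_pos: [477.9, 261.8, 57.9]
tcp_rot: [-3.135, 0.004, 1.222]
contact_force: [-0.9, 0.1, -2.0]
opening: 0.511
```

>>> apply_moves(
  targets=[
    [[-0.2, 0, 0, 0.1, 0, 0, 0], [-0.2, 0, 0, 0.1, 0, 0, 0], [-0.2, 0, 0, 0.1, 0, 0, 0]],
  ],
)

```text
clock: 13.45
eef_pos: [477.9, 261.8, 56.9]
tcp_rot: [-3.135, 0.004, 1.222]
contact_force: [0.0, 0.9, -0.7]
opening: 0.508
```

Run:
```python
from h import *
S=grab('side','side12')
x,y=(proj(S,np.array([604,211,55.]))-[22,22]).astype(int)
im=cv2.cvtColor(S['pixels'],cv2.COLOR_RGB2BGR)[y:y+42,x:x+46]
cv2.imwrite('pics/c13.png',cv2.convertScaleAbs(cv2.resize(im,None,fx=14,fy=14,interpolation=cv2.INTER_CUBIC),alpha=1.5)); go([478.4,261.9,61],-20);print(x,y,proj(S,np.array([604,211.,80.4]))-[x,y])
```

```text
clock 13.5 shift [ 0.03  0.04 -0.41] turn [-0.38  0.22  0.02] pos [477.9 261.8  56.9] open 0.512 F [ 0.2 -0.2 -0.9]
277 227 [21.95068491 13.83394018]
```

The viewer limit is reached, so I'll go on numerically with force and fits.

>>> apply_moves(
  targets=[
    [[-0.2, 0, 0, 0.1, 0, 0, 0], [-0.2, 0, 0, 0.1, 0, 0, 0], [-0.2, 0, 0, 0.1, 0, 0, 0]],
  ],
)

```text
clock: 13.8
eef_pos: [477.8, 261.8, 55.9]
tcp_rot: [-3.135, 0.004, 1.222]
contact_force: [0.1, 0.0, -0.8]
opening: 0.511
```

```bash
cat > meas.py <<'E'
from h import *
F=[];P=[]
for i in range(6):
    T=r.grab_frame('top' if i%2 else 'side'); s=r.sense(); F.append(s['contact_force']);P.append([*s['eef_pos'],s['opening'],*s['wrist_torque']])
    if i==4: S=T
    if i==5: TT=T
print('F',np.mean(F,0).round(2),np.std(F,0).round(2),np.mean(P,0).round(3))
# column profile through ring front in side view, below spindle top
g=cv2.cvtColor(S['pixels'],cv2.COLOR_RGB2HSV)
x,y=proj(S,np.array([604,211.,80.4])).round().astype(int)
print('rows from',y,'sat/val at cols',x-3,x,x+3)
for d in range(2,22): print(y+d,[tuple(int(v) for v in g[y+d,c]) for c in(x-4,x-1,x+2,x+5)])
E
python3 meas.py
```

```text
F [-0.9   0.49 -0.98] [0.52 0.47 0.14] [4.77836e+02 2.61779e+02 5.58680e+01 5.11000e-01 4.80000e-02 1.90000e-02
 1.90000e-02]
rows from 241 sat/val at cols 296 299 302
243 [(75, 7, 150), (75, 3, 147), (75, 7, 153), (70, 5, 152)]
244 [(80, 6, 138), (80, 5, 152), (75, 7, 152), (80, 5, 143)]
245 [(90, 4, 121), (70, 5, 143), (80, 5, 141), (80, 6, 131)]
246 [(70, 7, 113), (80, 6, 128), (75, 4, 126), (75, 8, 124)]
247 [(80, 7, 111), (70, 6, 121), (80, 6, 119), (80, 6, 120)]
248 [(70, 7, 110), (80, 6, 118), (70, 7, 116), (75, 5, 113)]
249 [(80, 7, 106), (75, 5, 113), (75, 5, 111), (75, 5, 109)]
250 [(75, 5, 104), (80, 7, 109), (90, 5, 106), (0, 0, 106)]
251 [(75, 5, 103), (90, 5, 106), (90, 3, 102), (120, 3, 98)]
252 [(70, 7, 104), (75, 5, 106), (90, 5, 101), (150, 6, 91)]
253 [(80, 7, 104), (75, 5, 106), (90, 5, 101), (135, 6, 90)]
254 [(75, 5, 101), (75, 5, 106), (90, 3, 101), (150, 3, 88)]
255 [(80, 8, 93), (90, 5, 102), (120, 3, 99), (10, 9, 87)]
256 [(60, 7, 74), (80, 8, 90), (75, 6, 88), (15, 24, 85)]
257 [(30, 5, 48), (105, 8, 64), (0, 0, 64), (19, 52, 79)]
258 [(0, 0, 32), (113, 26, 39), (15, 13, 40), (19, 91, 70)]
259 [(20, 44, 35), (15, 16, 31), (170, 25, 31), (20, 96, 61)]
260 [(19, 140, 62), (19, 108, 52), (23, 32, 32), (16, 64, 52)]
261 [(22, 180, 85), (21, 169, 80), (18, 92, 47), (13, 40, 45)]
262 [(22, 191, 95), (22, 195, 94), (19, 146, 68), (20, 115, 60)]
```

Run:
```python
from h import *
S=load('side12'); C=np.array([604,211.4,0])
d=np.array([-.095,.857,0]);d/=np.linalg.norm(d)
top=proj(S,C+[0,0,80.4])[1]; print('top',top)
for z in(46.4,48.4,50.4,52.4,54.4): print(z,[round(float((proj(S,C+d*R+[0,0,z])[1]-top)+241.0),2) for R in(20,24,25,28)])
S0=load('side0'); g=cv2.cvtColor(S0['pixels'],cv2.COLOR_RGB2HSV)
for y in range(252,268): print(y,[tuple(int(v) for v in g[y,c]) for c in(295,298,301,304)])
```

```text
top 240.93814716114485
46.4 [258.23, 259.34, 259.62, 260.47]
48.4 [257.54, 258.66, 258.94, 259.78]
50.4 [256.85, 257.97, 258.25, 259.09]
52.4 [256.16, 257.27, 257.55, 258.39]
54.4 [255.47, 256.58, 256.86, 257.7]
252 [(80, 8, 98), (75, 5, 101), (90, 5, 99), (75, 5, 94)]
253 [(75, 5, 98), (80, 8, 101), (80, 8, 100), (90, 5, 95)]
254 [(75, 5, 95), (80, 8, 101), (75, 5, 100), (90, 3, 91)]
255 [(60, 3, 87), (90, 5, 96), (75, 5, 95), (45, 6, 83)]
256 [(25, 21, 73), (60, 3, 84), (0, 0, 82), (21, 46, 72)]
257 [(20, 102, 70), (18, 38, 68), (18, 38, 67), (20, 134, 76)]
258 [(21, 171, 82), (20, 136, 73), (20, 138, 74), (22, 189, 89)]
259 [(22, 198, 89), (22, 187, 83), (21, 191, 84), (22, 195, 98)]
260 [(22, 200, 92), (21, 191, 92), (22, 195, 94), (22, 203, 94)]
261 [(22, 189, 93), (22, 195, 93), (22, 198, 94), (22, 195, 93)]
262 [(22, 191, 92), (22, 195, 93), (22, 196, 95), (21, 185, 91)]
263 [(21, 176, 90), (22, 186, 93), (21, 188, 95), (20, 162, 93)]
264 [(20, 145, 88), (21, 162, 93), (20, 158, 95), (19, 134, 101)]
265 [(18, 126, 89), (19, 135, 91), (19, 127, 94), (18, 117, 113)]
266 [(18, 117, 89), (19, 120, 91), (19, 119, 101), (19, 115, 129)]
267 [(18, 116, 90), (19, 118, 91), (18, 116, 119), (19, 111, 147)]
```

>>> apply_moves(
  targets=[
    [[-0.2, 0, 0, 0.1, 0, 0, 0], [-0.2, 0, 0, 0.1, 0, 0, 0], [-0.2, 0, 0, 0.1, 0, 0, 0]],
  ],
)

```text
clock: 14.4
eef_pos: [477.9, 261.8, 54.9]
tcp_rot: [-3.135, 0.004, 1.222]
contact_force: [-0.0, 0.5, -0.0]
opening: 0.506
```

```bash
python3 meas.py | head -1
```

```text
F [-0.85  0.26 -0.16] [0.4  0.28 0.53] [4.77852e+02 2.61782e+02 5.48800e+01 5.10000e-01 4.00000e-02 2.20000e-02
```

>>> apply_moves(
  targets=[
    [[-0.2, 0, 0, 0.1, 0, 0, 0], [-0.2, 0, 0, 0.1, 0, 0, 0], [-0.2, 0, 0, 0.1, 0, 0, 0]],
  ],
)

```text
clock: 15.0
eef_pos: [477.8, 261.8, 53.9]
tcp_rot: [-3.135, 0.004, 1.222]
contact_force: [-0.5, 0.1, 0.5]
opening: 0.51
```

```bash
python3 meas.py
```

```text
F [-0.75  0.53 -0.23] [0.43 0.56 0.47] [4.77840e+02 2.61785e+02 5.38960e+01 5.10000e-01 1.90000e-02 2.00000e-03
 2.70000e-02]
rows from 241 sat/val at cols 296 299 302
243 [(83, 7, 150), (70, 5, 148), (70, 5, 153), (83, 7, 152)]
244 [(80, 6, 138), (70, 5, 152), (75, 3, 151), (90, 4, 142)]
245 [(75, 4, 122), (70, 5, 143), (80, 5, 140), (75, 4, 130)]
246 [(75, 5, 112), (75, 4, 128), (75, 4, 126), (80, 6, 124)]
247 [(75, 5, 110), (90, 4, 120), (70, 6, 120), (75, 4, 119)]
248 [(80, 7, 109), (70, 7, 117), (80, 7, 116), (75, 5, 113)]
249 [(75, 5, 106), (80, 7, 114), (75, 5, 110), (90, 5, 109)]
250 [(75, 5, 104), (75, 5, 109), (90, 5, 106), (120, 2, 108)]
251 [(80, 7, 103), (75, 5, 107), (90, 3, 102), (150, 3, 100)]
252 [(90, 5, 103), (90, 2, 106), (90, 3, 101), (135, 5, 93)]
253 [(90, 5, 103), (80, 7, 107), (75, 5, 102), (120, 3, 89)]
254 [(60, 5, 102), (75, 5, 105), (0, 0, 100), (120, 3, 89)]
255 [(70, 8, 92), (90, 5, 102), (75, 5, 98), (0, 3, 87)]
256 [(60, 7, 73), (90, 9, 89), (90, 3, 87), (17, 21, 85)]
257 [(30, 16, 49), (105, 8, 62), (0, 0, 64), (17, 50, 81)]
258 [(30, 8, 34), (120, 21, 37), (30, 6, 41), (18, 90, 71)]
259 [(20, 57, 40), (10, 23, 33), (120, 8, 32), (20, 108, 64)]
260 [(21, 137, 65), (19, 125, 57), (6, 38, 34), (20, 89, 57)]
261 [(22, 179, 87), (20, 174, 85), (17, 98, 47), (18, 66, 50)]
262 [(21, 186, 96), (22, 189, 96), (20, 144, 69), (18, 113, 63)]
```

Run:
```python
from h import *
grab('side','side13'); T=grab('top','top13')
for n in('side10','side11','side12','side13'):
    g=load(n)['pixels'].max(2).astype(float)
    o=[]
    for c in range(290,310,2):
        p=g[246:268,c]; i=p.argmin(); w=np.clip(75-p,0,None); w[np.abs(np.arange(22)-i)>3]=0; o.append(round(float((w*np.arange(246,268)).sum()/max(w.sum(),1e-6)),1))
    print(n,o)
print(ringfit(T,(604,211),48.4,-130,90)); print('spindle top cam at groove z',ray(T,(240.4,198.8),80.4))
s=r.sense();print(s['clock'],s['contact_force'],s['opening'])
```

```text
side10 [247.9, 249.7, 250.4, 250.8, 251.0, 251.2, 251.7, 251.8, 0.0, 0.0]
side11 [256.1, 257.3, 257.8, 258.4, 258.6, 258.7, 259.3, 260.0, 0.0, 0.0]
side12 [256.2, 257.3, 257.9, 258.5, 258.7, 259.0, 259.8, 260.4, 0.0, 0.0]
side13 [256.2, 257.3, 257.7, 258.4, 258.6, 258.9, 259.9, 260.4, 0.0, 0.0]
(array([606.7 , 212.64,  25.86]), np.float64(0.45))
spindle top cam at groove z [605.63371676 212.3051514   80.4       ]
15.4 [-1.59882002  0.25707138  0.09964911] 0.5082320950543824
```

The ring image has not moved since TCP z≈59, while the upward force grew by about 2 N. So the ring is seated flat on the collar and the pins are sliding a little. I'll relieve 0.5 mm and check.

>>> apply_moves(
  targets=[
    [[-0.2, 0, 0, -0.05, 0, 0, 0], [-0.2, 0, 0, -0.05, 0, 0, 0], [-0.2, 0, 0, -0.05, 0, 0, 0], [-0.2, 0, 0, -0.05, 0, 0, 0]],
  ],
)

```text
clock: 15.8
eef_pos: [478.0, 261.8, 54.4]
tcp_rot: [-3.135, 0.004, 1.222]
contact_force: [0.2, 0.8, -0.8]
opening: 0.509
```

```bash
python3 meas.py | head -2
python3 - <<'E'
from h import *
grab('side','side14'); T=grab('top','top14')
g=load('side14')['pixels'].max(2).astype(float);o=[]
for c in range(290,306,2):
    p=g[246:268,c]; i=p.argmin(); w=np.clip(75-p,0,None); w[np.abs(np.arange(22)-i)>3]=0; o.append(round(float((w*np.arange(246,268)).sum()/max(w.sum(),1e-6)),1))
print(o,ringfit(T,(604,211),48.4,-130,90))
E
```

```text
F [-0.21  0.28 -0.18] [0.43 0.39 0.38] [ 4.77906e+02  2.61799e+02  5.44130e+01  5.07000e-01 -1.10000e-02
 -9.10000e-02  5.00000e-03]
[256.2, 257.3, 257.9, 258.5, 258.6, 258.9, 259.9, 260.4] (array([606.67, 212.65,  25.87]), np.float64(0.45))
```

```bash
python3 -c "
from rig import r
print(r.sign_off())"
```

```text
the job is handed in; nothing more can be done
None
```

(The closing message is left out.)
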